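# Dress the display board on the curio shop counter

### The job

Set out the display on the pale wooden board: put the round wooden stand on the board exactly midway between the little drawer chest and the lantern, then the carved figure on top of the stand, the brass censer on top of the chest, and the hand bell on the board squarely in front of the chest's knobbed face (the robot's side), about 3 cm clear of that face. Everything stands upright and centred on its place. Leave the white cat, the blue teacup and the roll of tape where they are.

Things in the scene. Friction and masses are not known exactly. Their poses are not given: they have to be found in the camera images.
- board: Pale wooden display board, fixed on the counter, 240 (x) x 400 (y) x 6 mm thick. Origin: centre of its underside; x to its back edge (away from the robot, turned up to 0.2 rad), y left, z up. Chest and lantern are fixed on it, parallel to it, centres 270 mm apart at its x = +50, y = +135 and -135 mm; either may be on the left. Midway between them: x = +50 mm, y = 0.
- chest: Small mid-brown wooden drawer chest, 110 x 110 x 45 mm high, fixed on the board, flat top. Origin: centre of its underside, which is the board's top. Its front (-x, towards the robot) has a dark drawer outline and a brass knob 12 mm in diameter in the middle, sticking out 10 mm. x points to its back, y to its left, z up.
- lantern: Dark metal lantern, 118 mm high, round foot 72 mm and round roof 74 mm in diameter, amber box in the middle; fixed on the board. Origin: centre of its underside.
- stand: Round dark wooden stand, a plain disc 64 mm in diameter and 26 mm high, flat top, loose, about 120 g. Origin: centre of its underside, z up. Grasp it across its side.
- figure: Carved mid-brown wooden standing figure, 84 mm high, loose, about 160 g: round foot 52 mm in diameter and 11 mm high, straight round robe 39 mm in diameter from 11 to 52 mm up (good to grasp; folded arms bulge 3 mm at its front (-x), 34 to 52 mm up, to the eye only), round head. Origin: centre of its underside, z up.
- censer: Lidded round brass incense pot, 71 mm high, loose, about 350 g: straight side 58 mm in diameter from 12 to 42 mm up (grasp here), a rim 62 mm in diameter 44 to 48 mm up, domed lid with a small ball; foot 44 mm. Origin: centre of its underside, z up.
- bell: Brass hand bell standing mouth down, 97 mm high, loose, about 200 g: bell 48 mm in diameter at the bottom and 42 mm high, then a dark wooden round handle 16 mm in diameter from 42 to 87 mm up (grasp here), with a ball 19 mm wide on top. Origin: centre of its underside, z up.
- cat: White ceramic sitting cat, 75 mm high, 50 mm wide, loose, on the front part of the board; to be left alone. Origin: centre of its underside.
- teacup: Blue ceramic teacup without handle, 60 mm in diameter, 52 mm high, loose on the counter; to be left alone. Origin: centre of its underside.
- tape: Roll of brown tape lying flat, 59 mm in diameter, 24 mm high, loose on the counter; to be left alone. Origin: centre of its underside.
Things that resemble listed ones, but are neither listed nor needed, are in the scene too. Leave any red look-alike of the figure alone.

How it is judged (in metres and radians):
At the end, for the whole second after the job is handed in: Stand on the board within 12 mm of midway between chest and lantern; figure on it, within 10 mm of centre; censer on the chest, within 12 mm of centre; bell on the board before the knobbed face, within 13 mm of its middle line, gap to the face 16 to 46 mm; all upright within 0.1 rad and at rest (x of stand in the frame of board between 0.038 and 0.062 m and y of stand in the frame of board between -0.012 and 0.012 m and z of stand in the frame of board between 0.002 and 0.01 m and horizontal distance between figure and stand below 0.01 m and z of figure in the frame of stand between 0.022 and 0.03 m and horizontal distance between censer and chest below 0.012 m and z of censer in the frame of chest between 0.041 and 0.049 m and x of bell in the frame of chest between -0.125 and -0.095 m and y of bell in the frame of chest between -0.013 and 0.013 m and z of bell in the frame of chest between -0.004 and 0.004 m and angle between each of stand, figure, censer, bell's own z axis and vertical below 0.1 rad and linear speed of each of stand, figure, censer, bell below 0.02 m/s); the robot touches nothing.
It fails at once if the cat is moved more than 20 mm (distance of cat from where it was at the start of the episode above 0.02 m).
It fails at once if the teacup is moved more than 20 mm (distance of teacup from where it was at the start of the episode above 0.02 m).
It fails at once if the roll of tape is moved more than 20 mm (distance of tape from where it was at the start of the episode above 0.02 m).
It also fails if it takes over 115 s, if anything falls off the work surface, if the arm or the gripper's body presses on something with over 40 N, if the wrist force passes 120 N, or if a joint passes its speed limit or range.

### The arm

A 6-joint arm with a two-finger parallel gripper is mounted at the origin on the work surface. World frame = base frame: x ahead of the robot, y to its left, z up, the work surface at z = 0. Lengths are in mm, angles in rad, forces in N, time in s.
With the tool pointing down it reaches from about 300 to 775 mm from the base axis. Payload 14.6 kg.
Tool frame: the origin (TCP) lies between the finger pads; the fingertips stand manip.tip_reach ahead of it and the grasp point (between the pads) lies 5 mm behind it (manip.tip_reach is the distance from the TCP to the fingertips, in mm); z points along the fingers, y is the line along which they close (so a half turn about z gives the same grasp; the last joint's range is limited). The gripper opens to 94 mm and grips with 3 to 60 N. Pads are 16 mm wide; open, the fingers measure 119 mm over their backs; the gripper's body (75 mm by 177 mm) begins 78 mm behind the grasp point.
Start: joints at [1.174, 0.3, 1.521, -0, 1.321, -0.067], TCP at [178.117, 520.35, 219.446] pointing down, gripper open.
Joint ranges: [-3.03, 3.03], [-0.79, 2.21], [0.23, 2.52], [-1.04, 4.18], [0, 3.07], [-2.55, 2.55]. Speed limits (rad/s): [2.22, 2.22, 2.57, 3.14, 3.14, 3.14].

### API

Orientations are given as [roll, pitch, yaw] about the fixed x, y, z axes, in that order (R = Rz(yaw) Ry(pitch) Rx(roll)).
In Python, from cell import manip gives the robot as it stands. The module is installed in compiled form; this text tells all that it offers.
- The arm moves only by the shell command python3 -m creep 'ROWS' [FORCE]. ROWS is JSON, a list of rows, each a list of 3 entries, a list of its own where there are three numbers: the opening, from -1 (shut) to 1 (fully open), then the shift along the tool's x, y, z in cm, then the turn about the tool's z in units of 5 degrees (1.0 is 5 degrees). In form: [[grip, [tx, ty, tz], roll], ...]. A call has 1 to 12 rows; each row is the pose to reach, as a shift and turn from the pose commanded when the call began, along the tool's axes at that moment; what a row does not reach only later rows make up. A row lasts 1/10 s, in which the tool goes at most 50 mm and 8.59 degrees, less where a joint would pass 70% of its speed; a pose out of reach is approached as far as the arm can. A call with a gripper value outside its range is refused whole. The fingers move at their own pace and stop on an object; FORCE is the grip in N (left out, the last holds). Time passes only in rows, so rows that repeat a pose let the fingers close. It gives the time, the measured TCP pose, the force, the opening and the grip force at its end, in the units of the state.
- manip.read_state(): the state, without advancing time (a new reading comes with each control period).
- manip.camera(name): name is "scene" or "side" or "wrist"; returns the picture (420x560x3 uint8, red, green, blue); there is no depth.
- manip.camera_params(name): a dict with "fovy" (degrees; the focal length in pixels is half the picture's height over the tangent of half this angle, whatever the lens; pixels are square), "cx", "cy" (the principal point, pixels), "origin" and "attitude" of the camera in the world. Camera axes: x right, y down, z forward; pixel columns grow to the right and rows downward; lengths in mm; the calibration is good to about 2 mm. A picture is of the moment at which its call begins: read the wrist's pose just before it. camera_params takes no time and is no camera call; for the wrist camera it gives the pose at the moment of the call.
- manip.sign_off(): hands the job in; it is judged then, once.
The state is a dict: "clock": time; "joints": joint angles; "qd": joint speeds; "effort": joint torques, N m; "eef_pos": TCP position; "eef_rot": TCP orientation; "wrist_force": force on the tool from outside, world axes, zero at the start; "moment": the same for the moment, N m; "finger_gap": finger opening in mm; "finger_force": force on a finger pad.
Only numpy, scipy, OpenCV 4.12 (cv2) and the standard library are available. Lean on these libraries where they do the work, as an engineer would, in place of code of your own. Each camera call takes 0.05 s, during which the arm holds its last target. There are 200 camera calls.

## Working session

There is one attempt and no reset: what is moved stays moved. The work goes in short steps, Python scripts to look and compute and a shell command to move; the robot and the scene stay as the last step left them, time stands still between calls to the robot, and variables do not carry over. Pictures are saved under pics/ and viewed, at most 14 in all, crops included, and the job is handed in when it is done.

```bash
mkdir -p pics; cat > h.py <<'E'
import numpy as np, cv2
from cell import manip
from scipy.spatial.transform import Rotation as R
def K(p): 
    f=210/np.tan(np.radians(p["fovy"])/2); return f,p["cx"],p["cy"]
def att(p):
    a=np.array(p["attitude"],float)
    return a if a.shape==(3,3) else R.from_euler('xyz',a).as_matrix()
def ray(p,u,v):
    f,cx,cy=K(p); d=att(p)@np.array([(u-cx)/f,(v-cy)/f,1]); return np.array(p["origin"],float),d/np.linalg.norm(d)
def onz(p,u,v,z):
    o,d=ray(p,u,v); return o+d*(z-o[2])/d[2]
def proj(p,X):
    f,cx,cy=K(p); c=att(p).T@(np.asarray(X,float)-np.array(p["origin"])); return f*c[0]/c[2]+cx,f*c[1]/c[2]+cy
def tri(rs):
    A=np.zeros((3,3));b=np.zeros(3)
    for o,d in rs:
        M=np.eye(3)-np.outer(d,d);A+=M;b+=M@o
    X=np.linalg.solve(A,b); return X,[float(np.linalg.norm((np.eye(3)-np.outer(d,d))@(X-o))) for o,d in rs]
def snap(name,tag):
    p=manip.camera_params(name); im=manip.camera(name)[:,:,::-1].copy(); cv2.imwrite(f"pics/{tag}.png",im); return p,im
E
python3 - <<'E'
from h import *
import pickle
P={}
for n in("scene","side","wrist"):
    P[n],_=snap(n,n+"0"); print(n,P[n])
pickle.dump(P,open("P0.pkl","wb"))
print(manip.tip_reach,manip.read_state())
E
```

```text
scene {'fovy': 55.25586323014465, 'cx': 275.7445186882052, 'cy': 207.1427988427507, 'origin': array([1064.78983906,  370.23447288,  602.45833288]), 'attitude': array([-2.26905368, -0.01200663,  2.1552037 ])}
side {'fovy': 54.531603537249026, 'cx': 276.0118153443834, 'cy': 211.22935417875388, 'origin': array([ 130.597226  , -560.92484279,  514.83648405]), 'attitude': array([-2.16722833, -0.01241268, -0.57938846])}
wrist {'fovy': 59.4982036555507, 'cx': 280.38802002066564, 'cy': 206.35707114717303, 'origin': array([105.18891035, 544.4447843 , 383.96314567]), 'attitude': array([ 2.87202822e+00, -3.95468139e-04,  1.24167220e+00])}
14.0 {'clock': 0.15, 'joints': array([ 1.17438658e+00,  3.00318147e-01,  1.52140694e+00,  2.68067808e-05,
        1.32072142e+00, -6.66029621e-02]), 'qd': array([ 0.00067178, -0.00228638, -0.00198894, -0.00128896, -0.00124697,
       -0.00055002]), 'effort': array([-1.04885105e-04, -5.31963122e+01, -3.52822924e+01,  7.08243437e-02,
        2.36090657e-02, -8.89267062e-05]), 'eef_pos': array([178.0511277 , 520.19117605, 219.04390358]), 'eef_rot': array([-3.14074242e+00, -8.27369611e-05,  2.81177919e+00]), 'wrist_force': array([ 0.01514407, -0.18345449,  0.41537496]), 'moment': array([ 0.0049027 , -0.04900413,  0.01486104]), 'finger_force': 0.0, 'finger_gap': 93.85670852451877}
```

View pics/scene0.png

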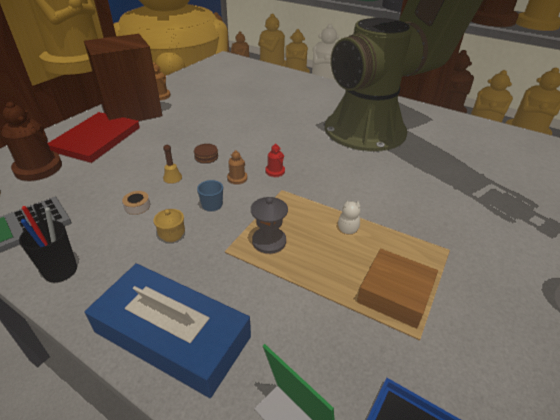

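View pics/side0.png

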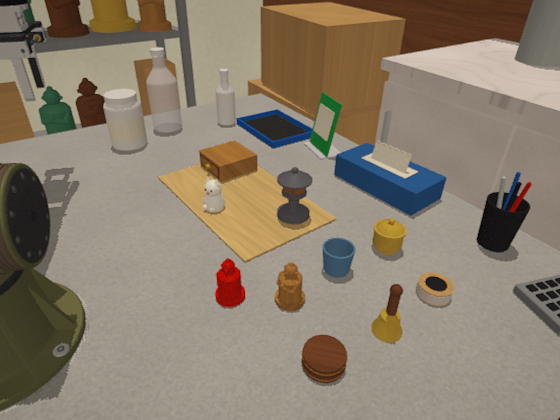

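The scene and side pictures agree:

| Thing | Scene px | Side px |
|---|---|---|
| Brown figure | (237,167) | (290,287) |
| Red look-alike, to be left alone | (275,160) | (230,283) |
| Dark disc, the only stand candidate | (206,153) | (324,357) |
| Bell | (172,165) | (388,315) |
| Censer | (170,224) | (389,237) |
| Cup | (210,195) | (338,257) |
| Tape | (136,202) | (435,289) |
| Chest, on the left | (399,286) | (228,160) |

I'll enlarge both views to confirm and measure.

```bash
python3 - <<'E'
import cv2
a=cv2.imread("pics/scene0.png")[135:255,115:275]; b=cv2.imread("pics/side0.png")[210:390,260:500]
cv2.imwrite("pics/ca.png",cv2.resize(a,None,fx=5,fy=5,interpolation=cv2.INTER_CUBIC))
cv2.imwrite("pics/cb.png",cv2.resize(b,(800,600),interpolation=cv2.INTER_CUBIC))
E
```

```text
(no output)
```

View pics/ca.png

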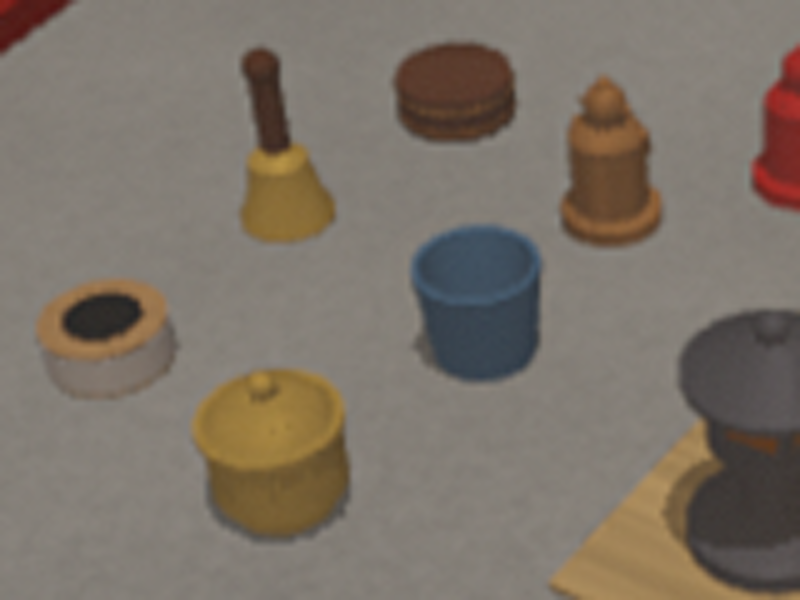

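View pics/cb.png

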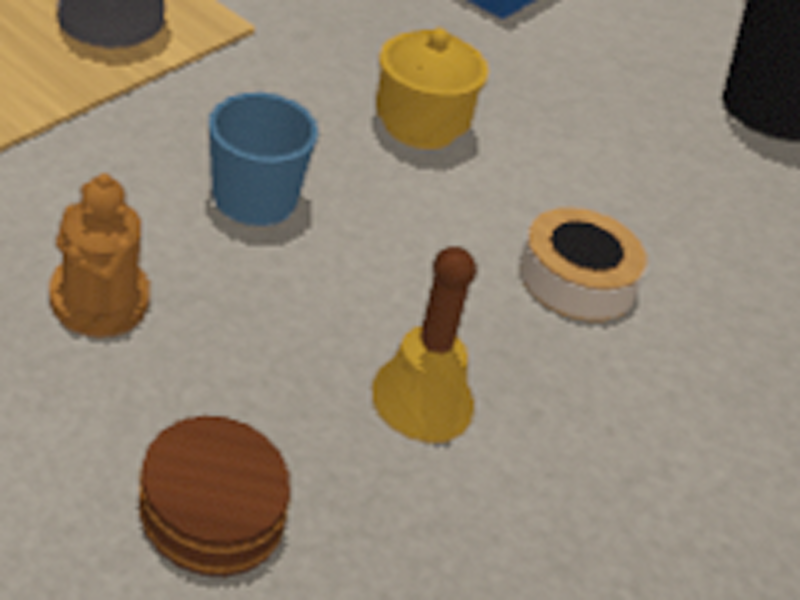

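The brown figure in ca (605,160) / cb (100,255) is the carved one: wooden, with folded arms. The red one at ca (785,130) stays. The disc at ca (456,90) / cb (215,490) is the stand. Bell, censer, cup and tape are also clear. Next I triangulate from these pixels.

```bash
python3 - <<'E'
from h import *
import pickle
P=pickle.load(open("P0.pkl","rb"))
A=lambda x,y:ray(P["scene"],115+(x+.5)/5-.5,135+(y+.5)/5-.5)
B=lambda x,y:ray(P["side"],260+(x+.5)*.3-.5,210+(y+.5)*.3-.5)
for n,a,b in [("stand top",(456,75),(215,479)),("bell ball",(261,66),(455,268)),("fig head",(604,103),(103,201)),("censer ball",(263,383),(438,41)),("cup rim",(477,265),(264,130)),("tape top",(103,316),(588,246))]:
    X,e=tri([A(*a),B(*b)]); print(n,X.round(1),np.round(e,1))
S=lambda u,v:ray(P["scene"],u,v);D=lambda u,v:ray(P["side"],u,v)
for n,a,b in [("red",(275,150),(229,267)),("cat head",(350,208),(212,187)),("lantern tip",(269,202),(295,171)),("board fr-right",(283,196),(248,249)),("board back-right",(229,250),(331,215)),("board front-left",(447,255),(158,180))]:
    X,e=tri([S(*a),D(*b)]); print(n,X.round(1),np.round(e,1))
print("corner bl scene",onz(P["scene"],420,319,6))
E
```

```text
stand top [ 391.9 -294.7   23.6] [1.7 1.7]
bell ball [ 514.  -302.1   88.8] [1.1 1.1]
fig head [ 422.3 -166.3   68.5] [0.9 0.9]
censer ball [ 663.4 -155.5   64.5] [0.9 0.9]
cup rim [ 539.5 -149.9   49.8] [1.5 1.5]
tape top [ 641.  -289.1   24.8] [1.3 1.3]
red [ 343.6 -102.8   65. ] [1.4 1.4]
cat head [436.  149.6  59.6] [0.1 0.1]
lantern tip [571.3  34.1 113.8] [1. 1.]
board fr-right [426.5 -22.    9.2] [0.7 0.7]
board back-right [637.8 -17.4   9. ] [0.3 0.3]
board front-left [380.4 356.8  -7.9] [1.5 1.5]
corner bl scene [579.40746254 359.54292652   6.        ]
```

```bash
cat >> h.py <<'E'
def plan(X,yaw=None):
    s=manip.read_state(); M=R.from_euler('xyz',s["eef_rot"]).as_matrix()
    d=M.T@(np.asarray(X)-s["eef_pos"])/10
    t=0 if yaw is None else -((yaw-s["eef_rot"][2]+np.pi)%(2*np.pi)-np.pi)/np.radians(5)
    print("shift cm",d.round(2),"roll",round(t,2),"clock",s["clock"],"at",s["eef_pos"].round(1),s["eef_rot"].round(3),"gap",round(s["finger_gap"],1))
E
python3 - <<'E'
from h import *
import pickle
P=pickle.load(open("P0.pkl","rb"))
plan([470,162,300],np.pi)
for uv in [(88,312),(145,268),(249,325)]: print(onz(P["scene"],*uv,55))
E
```

```text
shift cm [-39.22 -24.44  -8.08] roll -3.78 clock 0.15 at [178.1 520.2 219. ] [-3.141 -0.     2.812] gap 93.9
[905.99512677 -88.8914497   55.        ]
[790.12214141 -83.96075851  55.        ]
[780.9752732  140.00094341  55.        ]
```

```bash
python3 -m creep '[[1,[-20,-12,-8.1],-2],[1,[-39.2,-24.4,-8.1],-3.8],[1,[-39.2,-24.4,-8.1],-3.8],[1,[-39.2,-24.4,-8.1],-3.8],[1,[-39.2,-24.4,-8.1],-3.8],[1,[-39.2,-24.4,-8.1],-3.8],[1,[-39.2,-24.4,-8.1],-3.8],[1,[-39.2,-24.4,-8.1],-3.8],[1,[-39.2,-24.4,-8.1],-3.8],[1,[-39.2,-24.4,-8.1],-3.8],[1,[-39.2,-24.4,-8.1],-3.8],[1,[-39.2,-24.4,-8.1],-3.8]]' 20; python3 -m creep '[[1,[0,0,0],0],[1,[0,0,0],0],[1,[0,0,0],0]]'; python3 - <<'E'
from h import *
import pickle
p,im=snap("wrist","w1"); pickle.dump(p,open("w1.pkl","wb"))
cv2.imwrite("pics/w1b.png",cv2.resize(im,(800,600),interpolation=cv2.INTER_CUBIC)); plan([470,162,300],np.pi)
E
```

```text
clock: 1.35
eef_pos: [469.9, 162.4, 300.1]
eef_rot: [-3.142, -0.001, -3.141]
wrist_force: [-0.2, 0.2, -0.1]
finger_gap: 94.2
finger_force: 0.0
clock: 1.65
eef_pos: [469.6, 163.2, 300.4]
eef_rot: [3.142, 0.0, -3.139]
wrist_force: [-0.1, -0.2, 0.6]
finger_gap: 93.9
finger_force: 0.0
shift cm [-0.04 -0.11  0.05] roll 0.03 clock 1.7 at [469.6 163.1 300.5] [ 3.142  0.    -3.139] gap 93.8
```

View pics/w1b.png

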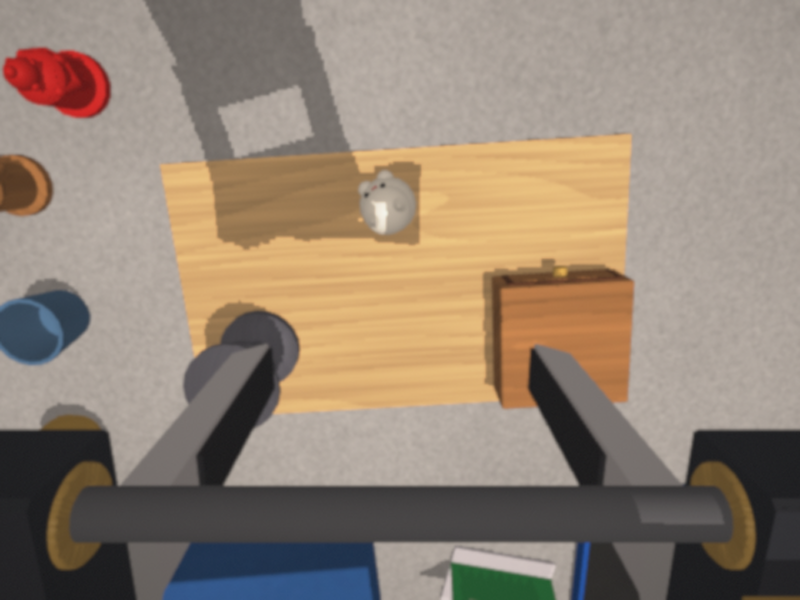

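The wrist picture (10/7 enlargement) shows the board's front corners at (161,164) and (631,134), the chest's top corners at about (497,285), (633,281), (502,407) and (628,402), its knob at (560,271), and the cat at (388,205). Next, the enlarged board in the scene picture.

```bash
python3 - <<'E'
import cv2
a=cv2.imread("pics/scene0.png")[188:328,222:452]; cv2.imwrite("pics/cc.png",cv2.resize(a,None,fx=3.4,fy=3.4,interpolation=cv2.INTER_CUBIC))
E
```

```text
(no output)
```

View pics/cc.png

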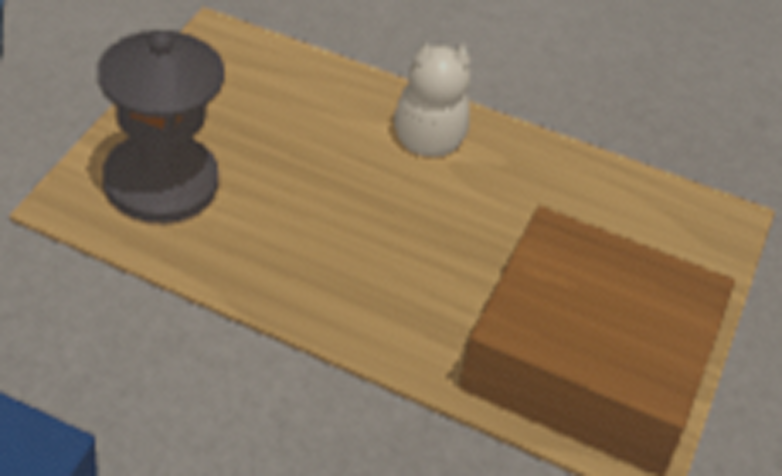

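The crop shows the board's corners at (203,9), (12,217) and (775,211), the chest's top corners at (540,207), (733,281), (472,338) and (682,428), and the lantern tip at (161,42). I fit the board pose from both views.

```bash
python3 - <<'E'
from h import *
import pickle
from scipy.optimize import least_squares
P=pickle.load(open("P0.pkl","rb"));w=pickle.load(open("w1.pkl","rb"))
s=lambda x,y:(222+(x+.5)/3.4-.5,188+(y+.5)/3.4-.5)
W=lambda x,y:((x+.5)*.7-.5,(y+.5)*.7-.5)
S=P["scene"]
C=[(-120,-200),(120,-200),(-120,200)]; T=[(-5,80),(-5,190),(105,80),(105,190)]
obs=[(S,s(203,9),C[0],0),(S,s(12,217),C[1],0),(S,s(775,211),C[2],0),(w,W(161,164),C[0],0),(w,W(631,134),C[2],0)]
obs+=[(S,s(*q),t,1) for q,t in zip([(540,207),(733,281),(472,338),(682,428)],T)]
obs+=[(w,W(*q),t,1) for q,t in zip([(497,285),(633,281),(502,407),(628,402)],T)]
def f(v,only=None):
    c,sn=np.cos(v[2]),np.sin(v[2]);r=[]
    for p,q,b,k in obs:
        if only is not None and p is not only: continue
        X=[v[0]+c*b[0]-sn*b[1],v[1]+sn*b[0]+c*b[1],v[3+k]]
        r+=list(np.subtract(proj(p,X),q))
    return np.array(r)
for o in(None,S,w):
    r=least_squares(f,[505,162,.1,6,51],args=(o,),loss='soft_l1');v=r.x
    print(v.round(3)); 
    if o is None: print(f(v).round(1))
    c,sn=np.cos(v[2]),np.sin(v[2])
    for n,b in [("mid",(50,0)),("chest",(50,135)),("lan",(50,-135)),("bell",(-60,135))]: print(n,round(v[0]+c*b[0]-sn*b[1],1),round(v[1]+sn*b[0]+c*b[1],1))
for q,z in [((560,271),28.5),((388,205),40),((280,412),6),((495,402),6)]: print(q,onz(w,*W(*q),z).round(1))
E
```

```text
[5.10890e+02 1.64768e+02 6.50000e-02 3.27500e+00 4.87510e+01]
[-0.3 -0.1 -1.3  0.3 -0.2  0.5 -0.5 -0.8  0.1 -0.7 -0.9 -0.4  0.6 -0.
 -1.4  0.5  0.4  1.   2.   1.4  1.1 -1.4 -0.5  0.9 -0.5 -0.6]
mid 560.8 168.0
chest 552.0 302.7
lan 569.5 33.3
bell 442.3 295.6
[ 5.05536e+02  1.64199e+02  6.70000e-02 -4.03000e-01  4.33710e+01]
mid 555.4 167.6
chest 546.3 302.3
lan 564.5 32.9
bell 436.6 294.8
[5.11714e+02 1.64956e+02 6.50000e-02 2.71400e+00 4.67990e+01]
mid 561.6 168.2
chest 552.8 302.9
lan 570.4 33.5
bell 443.1 295.8
(560, 271) [491.7 298.8  28.5]
(388, 205) [435.3 152.5  40. ]
(280, 412) [637.5  46.7   6. ]
(495, 402) [626.2 254.2   6. ]
```

```bash
python3 - <<'E'
from h import *
plan([525,-290,250],1.636)
E
```

```text
shift cm [ -5.41 -45.33   5.05] roll 17.29 clock 1.7 at [469.6 163.1 300.5] [ 3.142  0.    -3.139] gap 93.8
```

```bash
python3 -m creep '[[1,[-5.4,-45.3,5],17.3],[1,[-5.4,-45.3,5],17.3],[1,[-5.4,-45.3,5],17.3],[1,[-5.4,-45.3,5],17.3],[1,[-5.4,-45.3,5],17.3],[1,[-5.4,-45.3,5],17.3],[1,[-5.4,-45.3,5],17.3],[1,[-5.4,-45.3,5],17.3],[1,[-5.4,-45.3,5],17.3],[1,[-5.4,-45.3,5],17.3],[1,[-5.4,-45.3,5],17.3],[1,[-5.4,-45.3,5],17.3]]'; python3 -m creep '[[1,[0,0,0],0],[1,[0,0,0],0],[1,[0,0,0],0]]'; python3 - <<'E'
from h import *
import pickle
p,im=snap("wrist","w2"); pickle.dump(p,open("w2.pkl","wb"))
cv2.imwrite("pics/w2b.png",cv2.resize(im,(800,600),interpolation=cv2.INTER_CUBIC)); plan([525,-290,250],1.636)
E
```

```text
clock: 2.9
eef_pos: [524.9, -289.6, 250.5]
eef_rot: [-3.142, -0.0, 1.638]
wrist_force: [0.7, 0.4, 0.2]
finger_gap: 94.2
finger_force: 0.0
clock: 3.2
eef_pos: [525.0, -289.6, 250.9]
eef_rot: [3.141, 0.0, 1.636]
wrist_force: [-0.0, 0.6, 0.8]
finger_gap: 94.0
finger_force: 0.0
shift cm [-0.02  0.    0.07] roll -0.01 clock 3.25 at [ 524.9 -289.8  250.7] [3.141 0.    1.635] gap 94.1
```

View pics/w2b.png

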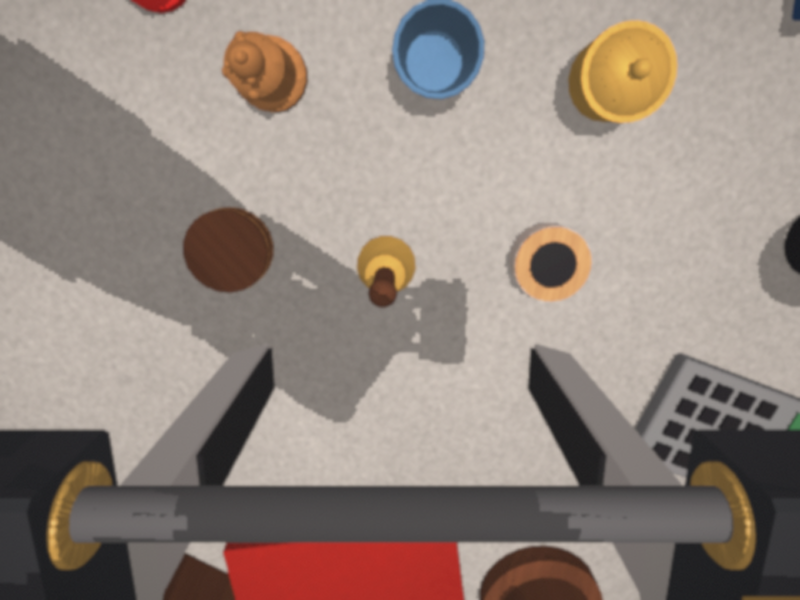

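The wrist picture (10/7) shows:

- Stand top at (227,250).
- Bell mouth at (387,265) and its ball at (382,292).
- Figure head at (243,58), its foot's lower right edge at about (307,80) and (285,110).
- Censer rim centre at (628,71) and its ball at (639,69).

```bash
python3 - <<'E'
from h import *
import pickle
P=pickle.load(open("P0.pkl","rb"));w=pickle.load(open("w2.pkl","rb"))
A=lambda x,y:ray(P["scene"],115+(x+.5)/5-.5,135+(y+.5)/5-.5)
B=lambda x,y:ray(P["side"],260+(x+.5)*.3-.5,210+(y+.5)*.3-.5)
W=lambda x,y:((x+.5)*.7-.5,(y+.5)*.7-.5)
for n,a,b,c,z in [("stand",(456,75),(215,479),(227,250),26),("bell",(261,66),(455,268),(382,292),87),("fig",(604,103),(103,201),(245,59),70),("censer",(263,383),(438,41),(639,69),68)]:
    X,e=tri([A(*a),B(*b),ray(w,*W(*c))]); print(n,X.round(1),np.round(e,1),"wrist@z",onz(w,*W(*c),z).round(1))
print("bell mouth",onz(w,*W(387,265),1),"censer rim",onz(w,*W(628,71),47))
# predicted foot circle of figure & wrist tests
for n,X,r,z in [("figfoot",(423,-167),26,11),("censer rim",(662,-157),31,47)]:
    q=np.array([proj(w,(X[0]+r*np.cos(t),X[1]+r*np.sin(t),z)) for t in np.linspace(0,6.28,60)])/.7
    print(n,q.min(0).round(),q.max(0).round())
plan([392,-295,100],1.636)
E
```

```text
stand [ 392.8 -294.4   23.2] [2.3 1.3 1.3] wrist@z [ 395.  -293.8   26. ]
bell [ 514.2 -301.9   88.7] [1.2 1.1 0.2] wrist@z [ 514.3 -302.3   87. ]
fig [ 422.4 -166.    68.5] [0.8 1.1 0.4] wrist@z [ 422.6 -165.9   70. ]
censer [ 664.1 -155.1   64.8] [1.2 1.  0.8] wrist@z [ 663.6 -155.3   68. ]
bell mouth [ 515.50085962 -302.77206152    1.        ] censer rim [ 665.33907161 -153.51199034   47.        ]
figfoot [232.  35.] [305. 113.]
censer rim [574.  24.] [670. 126.]
shift cm [  0.34 -13.3   15.07] roll -0.01 clock 3.25 at [ 524.9 -289.8  250.7] [3.141 0.    1.635] gap 94.1
```

```bash
python3 -m creep '[[1,[0.4,-6,5],0],[1,[0.4,-13.1,7],0],[1,[0.4,-13.1,10],0],[1,[0.4,-13.1,15],0],[1,[0.4,-13.1,19],0],[1,[0.4,-13.1,22],0],[1,[0.4,-13.1,23.4],0],[1,[0.4,-13.1,23.4],0],[1,[0.4,-13.1,23.4],0],[-1,[0.4,-13.1,23.4],0],[-1,[0.4,-13.1,23.4],0],[-1,[0.4,-13.1,23.4],0]]' 20; python3 -m creep '[[-1,[0,0,0],0],[-1,[0,0,0],0],[-1,[0,0,0],0],[-1,[0,0,0],0],[-1,[0,0,0],0]]'
```

```text
clock: 4.45
eef_pos: [393.9, -294.6, 16.6]
eef_rot: [3.141, 0.0, 1.634]
wrist_force: [-0.1, -0.4, 0.4]
finger_gap: 73.2
finger_force: 0.0
clock: 4.95
eef_pos: [393.8, -294.6, 16.6]
eef_rot: [3.142, 0.0, 1.634]
wrist_force: [-1.7, 0.2, 4.1]
finger_gap: 63.5
finger_force: 20.0
```

```bash
python3 -m creep '[[-1,[0,0,-4],0],[-1,[0,0,-9],0],[-1,[0,0,-14],0],[-1,[0,0,-19],0],[-1,[4,1.7,-20],0],[-1,[8,3.5,-20],0],[-1,[12,5.2,-20],0],[-1,[16,7,-20],0],[-1,[20,8.7,-20],0],[-1,[24,10.5,-20],0],[-1,[28,12.2,-20],0],[-1,[32,14,-20],0]]'; python3 -m creep '[[-1,[4,1.8,0],0],[-1,[8,3.6,0],0],[-1,[11,4.9,0],0],[-1,[13.1,5.7,0],0],[-1,[13.1,5.7,0],0],[-1,[13.1,5.7,0],0],[-1,[13.1,5.7,0],0]]';python3 - <<'E'
from h import *
import pickle
plan([561,168,23],1.636)
p,im=snap("wrist","w3"); pickle.dump(p,open("w3.pkl","wb"))
cv2.imwrite("pics/w3b.png",cv2.resize(im,(800,600),interpolation=cv2.INTER_CUBIC))
E
```

```text
clock: 6.15
eef_pos: [513.6, 35.4, 216.3]
eef_rot: [-3.142, -0.0, 1.634]
wrist_force: [0.6, -0.4, -0.5]
finger_gap: 63.6
finger_force: 20.0
clock: 6.85
eef_pos: [561.9, 167.0, 216.4]
eef_rot: [-3.141, 0.0, 1.633]
wrist_force: [-0.1, 0.2, -0.4]
finger_gap: 63.2
finger_force: 20.0
shift cm [ 0.11 -0.08 19.34] roll -0.03 clock 6.85 at [561.9 167.  216.4] [-3.141  0.     1.633] gap 63.2
```

View pics/w3b.png

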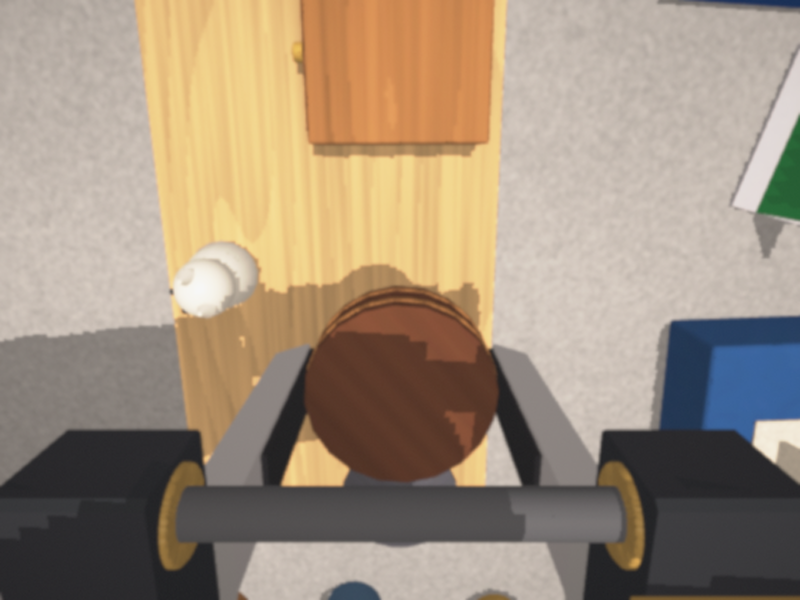

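The wrist view shows the stand held with its top at (402,391), the chest's right top edge from (312,143) to (489,143), and the board's edges at row 250: left 168, right 496.

```bash
python3 - <<'E'
from h import *
import pickle
w=pickle.load(open("w3.pkl","rb"))
W=lambda x,y:((x+.5)*.7-.5,(y+.5)*.7-.5)
a=onz(w,*W(311,143),51)[:2];b=onz(w,*W(490,143),51)[:2];print("chest right edge",a,b,np.linalg.norm(b-a)); 
print("pred",[ (511+.998*x-.065*80, 165+.065*x+.998*80) for x in(-5,105)])
print("stand",onz(w,*W(402,391),225.8))
l=onz(w,*W(168,250),6);r=onz(w,*W(496,250),6);print(l,r,(l+r)/2, 511+0-.065*((l[1]+r[1])/2-165))
E
```

```text
chest right edge [503.20661169 244.40446351] [611.21437921 251.19365032] 108.2209356007701
pred [(500.81, 244.51500000000001), (610.5899999999999, 251.665)]
stand [562.61985655 168.49311063 225.8       ]
[393.76987609 163.54841694   6.        ] [630.90457811 178.41917905   6.        ] [512.3372271  170.98379799   6.        ] 510.61105313053844
```

```bash
python3 -m creep '[[-1,[0,0,5],0],[-1,[0,0,10],0],[-1,[0,0,14],0],[-1,[0,0,17],0],[-1,[0,0,18.5],0],[-1,[0,0,19.1],0],[-1,[0,0,19.3],0],[-1,[0,0,19.4],0],[-1,[0,0,19.4],0],[-1,[0,0,19.4],0]]'; python3 -m creep '[[0,[0,0,0],0],[0.4,[0,0,0],0],[0.4,[0,0,0],0],[1,[0,0,0],0],[1,[0,0,0],0],[1,[0,0,0],0],[1,[0,0,-3],0],[1,[0,0,-8],0],[1,[0,0,-13],0],[1,[0,0,-18],0],[1,[0,0,-19],0],[1,[0,0,-19],0]]'
```

```text
clock: 7.9
eef_pos: [562.5, 168.0, 23.4]
eef_rot: [3.14, -0.0, 1.634]
wrist_force: [-0.0, 0.1, -1.2]
finger_gap: 63.6
finger_force: 20.0
clock: 9.1
eef_pos: [562.6, 168.1, 214.2]
eef_rot: [3.138, -0.001, 1.634]
wrist_force: [0.0, 0.0, -0.5]
finger_gap: 94.1
finger_force: 0.0
```

```bash
python3 - <<'E'
from h import *
import pickle
p,im=snap("wrist","w4"); pickle.dump(p,open("w4.pkl","wb"))
plan([422.5,-166,200],1.636)
plan([422.5,-166,32],1.636)
E
```

```text
shift cm [-32.44 -16.01   1.2 ] roll -0.03 clock 9.15 at [561.9 167.9 212. ] [-3.142 -0.     1.634] gap 94.3
shift cm [-32.44 -16.01  18.  ] roll -0.03 clock 9.15 at [561.9 167.9 212. ] [-3.142 -0.     1.634] gap 94.3
```

```bash
python3 - <<'E'
from h import *
import pickle
w=pickle.load(open("w4.pkl","rb")); im=cv2.imread("pics/w4.png")
u,v=proj(w,(562.5,168.5,32)); print(u,v)
hsv=cv2.cvtColor(im,cv2.COLOR_BGR2HSV); c=[proj(w,(562.5+40*np.cos(t),168.5+40*np.sin(t),32)) for t in np.linspace(0,6.28,40)]
roi=np.zeros(im.shape[:2],np.uint8); cv2.fillPoly(roi,[np.int32(c)],255)
m=((hsv[...,2]<110)&((hsv[...,0]<12)|(hsv[...,0]>170))&(hsv[...,1]>90)&(roi>0)).astype(np.uint8)
x,y,ww,hh=cv2.boundingRect(m); print(m.sum(),x,y,ww,hh)
s=cv2.resize(im[max(0,int(v)-75):int(v)+75,int(u)-100:int(u)+100],None,fx=4,fy=4,interpolation=cv2.INTER_CUBIC); cv2.imwrite("pics/w4c.png",s); print(max(0,int(v)-75),int(u)-100)
E
python3 -m creep '[[1,[-4.5,-2.2,0],0],[1,[-9,-4.4,0],0],[1,[-13.5,-6.7,0],0],[1,[-18,-8.9,0],0],[1,[-22.5,-11.1,0],0],[1,[-27,-13.3,0],0],[1,[-31,-15.3,0],0],[1,[-32.4,-16,2],0],[1,[-32.4,-16,4],0],[1,[-32.4,-16,4],0]]'
python3 - <<'E'
from h import *
plan([422.5,-166,30],1.636)
E
```

```text
279.0333751552156 187.09170504094874
543 250 191 58 28
112 179
clock: 10.15
eef_pos: [420.8, -165.2, 168.7]
eef_rot: [-3.135, -0.003, 1.632]
wrist_force: [-0.4, 0.9, 0.3]
finger_gap: 94.1
finger_force: 0.0
shift cm [-0.14  0.25 13.87] roll -0.04 clock 10.15 at [ 420.8 -165.2  168.7] [-3.135e+00 -3.000e-03  1.632e+00] gap 94.1
```

View pics/w4c.png

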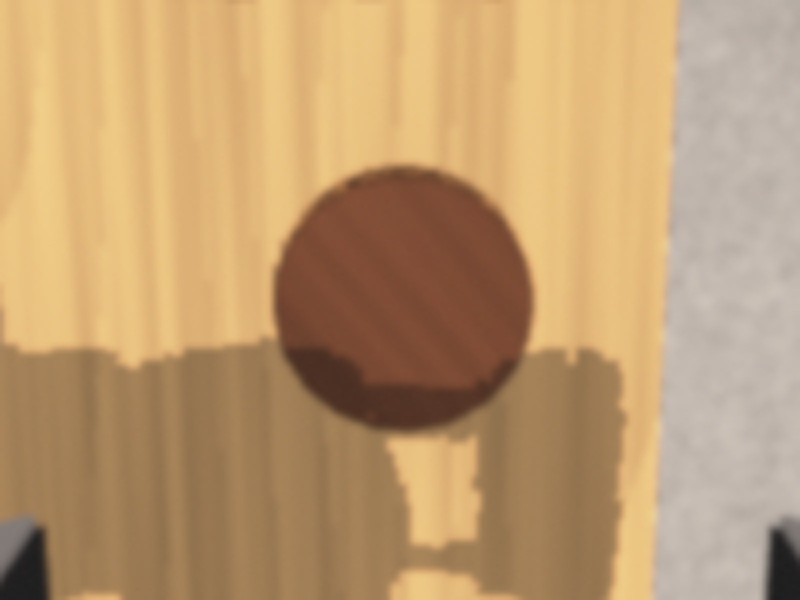

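The stand sits flat at crop (404,297), about 1 px from where I predicted it, at roughly (562.9,169). Next, the figure.

```bash
python3 -m creep '[[1,[-0.1,0.1,4],0],[1,[-0.1,0.1,8],0],[1,[-0.1,0.1,11],0],[1,[-0.1,0.1,13],0],[1,[-0.1,0.1,13.9],0],[1,[-0.1,0.1,13.9],0],[1,[-0.1,0.1,13.9],0],[-1,[-0.1,0.1,13.9],0],[-1,[-0.1,0.1,13.9],0],[-1,[-0.1,0.1,13.9],0],[-1,[-0.1,0.1,13.9],0],[-1,[-0.1,0.1,13.9],0]]' 20; python3 -m creep '[[-1,[0,0,0],0],[-1,[0,0,0],0],[-1,[0,0,0],0],[-1,[0,0,0],0],[-1,[0,0,0],0],[-1,[0,0,0],0]]'
```

```text
clock: 11.35
eef_pos: [423.8, -166.5, 33.6]
eef_rot: [3.141, 0.0, 1.634]
wrist_force: [0.7, -0.3, 0.9]
finger_gap: 57.3
finger_force: 0.0
clock: 11.95
eef_pos: [423.8, -166.5, 33.4]
eef_rot: [-3.141, -0.0, 1.634]
wrist_force: [-0.8, -0.0, -1.0]
finger_gap: 38.7
finger_force: 20.0
```

```bash
python3 -m creep '[[-1,[0,0,-4],0],[-1,[0,0,-9],0],[-1,[0,0,-14],0],[-1,[2,1,-18],0],[-1,[6,3,-19],0],[-1,[10,5,-19],0],[-1,[14,7,-19],0],[-1,[18,9,-19],0],[-1,[22,11,-19],0],[-1,[26,13,-19],0],[-1,[30,15,-19],0],[-1,[32.6,16,-19],0]]'; python3 -m creep '[[-1,[0,0,0],0],[-1,[0,0,0],0],[-1,[0,0,0],0],[-1,[0,0,0],0]]'; python3 - <<'E'
from h import *
import pickle
plan([562.9,169,65.8],1.636)
p,im=snap("wrist","w5"); pickle.dump(p,open("w5.pkl","wb"))
cv2.imwrite("pics/w5b.png",cv2.resize(im,(800,600),interpolation=cv2.INTER_CUBIC))
X=[562.9,168.9,6+p["origin"][2]-0]; s=manip.read_state()["eef_pos"]
for z in (77,41,0): print(z,np.array(proj(p,(s[0],s[1],s[2]-33.4+z)))/.7)
print(np.array(proj(p,(562.9,169,32)))/.7)
E
```

```text
clock: 13.15
eef_pos: [563.4, 171.7, 222.7]
eef_rot: [-3.141, -0.0, 1.635]
wrist_force: [0.2, -1.0, -2.4]
finger_gap: 38.8
finger_force: 20.0
clock: 13.55
eef_pos: [562.9, 168.0, 223.6]
eef_rot: [3.141, 0.0, 1.632]
wrist_force: [0.0, -0.4, -1.5]
finger_gap: 38.8
finger_force: 20.0
shift cm [ 0.1   0.   15.78] roll -0.04 clock 13.55 at [562.9 168.  223.6] [3.141 0.    1.632] gap 38.8
77 [399.27298602 453.43277315]
41 [399.40388158 392.29780125]
0 [399.50061767 347.11705763]
[399.65326874 263.45012647]
```

View pics/w5b.png

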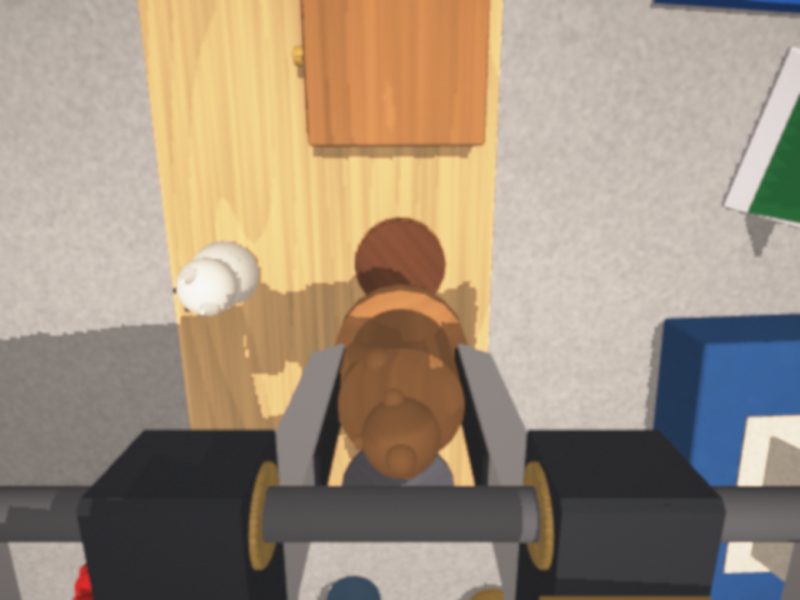

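The held figure is upright at (400,390), straight over the stand's column at (400,262). I lower it.

```bash
python3 -m creep '[[-1,[0.1,0,4],0],[-1,[0.1,0,8],0],[-1,[0.1,0,11],0],[-1,[0.1,0,13.5],0],[-1,[0.1,0,15],0],[-1,[0.1,0,15.5],0],[-1,[0.1,0,15.7],0],[-1,[0.1,0,15.8],0],[-1,[0.1,0,15.8],0],[-1,[0.1,0,15.8],0],[-1,[0.1,0,15.8],0]]'; python3 -m creep '[[-0.1,[0,0,0],0],[-0.1,[0,0,0],0],[0.4,[0,0,0],0],[1,[0,0,0],0],[1,[0,0,0],0],[1,[0,0,0],0],[1,[0,0,0],0],[1,[0,0,-3],0],[1,[0,0,-7],0],[1,[0,0,-12],0],[1,[0,0,-16],0],[1,[0,0,-16],0]]'
python3 - <<'E'
from h import *
plan([664,-155,100],1.636)
snap("side","s6"); snap("scene","c6")
E
```

```text
clock: 14.7
eef_pos: [563.1, 170.0, 66.0]
eef_rot: [3.141, -0.0, 1.634]
wrist_force: [0.7, 0.0, -2.9]
finger_gap: 38.6
finger_force: 20.0
clock: 15.9
eef_pos: [564.6, 170.4, 231.6]
eef_rot: [3.132, -0.002, 1.634]
wrist_force: [1.0, 0.2, -0.2]
finger_gap: 94.1
finger_force: 0.0
shift cm [-33.12   7.75  13.18] roll -0.03 clock 15.9 at [564.6 170.4 231.6] [ 3.132e+00 -2.000e-03  1.634e+00] gap 94.1
```

```bash
python3 -m creep '[[1,[-4.5,1.1,0],0],[1,[-9,2.2,0],0],[1,[-13.5,3.2,0],0],[1,[-18,4.3,0],0],[1,[-22.5,5.3,0],0],[1,[-27,6.4,0],0],[1,[-31,7.4,0],0],[1,[-33,7.8,2],0],[1,[-33,7.8,6],0],[1,[-33,7.8,6],0],[1,[-33,7.8,6],0],[1,[-33,7.8,6],0]]'
python3 - <<'E'
from h import *
plan([664,-155,20.5],1.636)
a=cv2.imread("pics/side_" if 0 else "pics/s6.png")[110:260,150:350]; b=cv2.imread("pics/c6.png")[150:330,225:453]
cv2.imwrite("pics/c6c.png",np.hstack([cv2.resize(a,(400,300),interpolation=cv2.INTER_CUBIC),cv2.resize(b,(380,300),interpolation=cv2.INTER_CUBIC)]))
E
```

```text
clock: 17.2
eef_pos: [662.1, -154.1, 167.3]
eef_rot: [3.14, 0.001, 1.634]
wrist_force: [0.4, -0.2, 0.8]
finger_gap: 94.0
finger_force: 0.0
shift cm [-0.1   0.16 14.68] roll -0.02 clock 17.2 at [ 662.1 -154.1  167.3] [3.140e+00 1.000e-03 1.634e+00] gap 94.0
```

View pics/c6c.png

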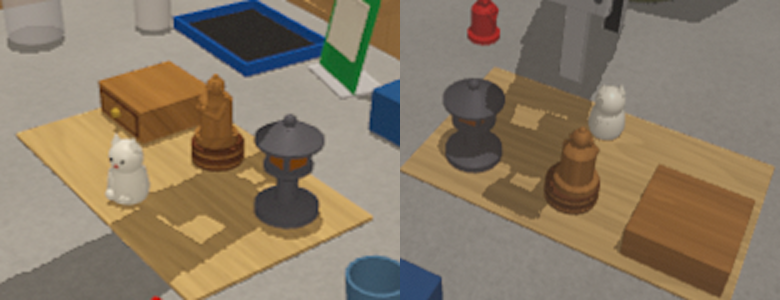

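The figure stands upright and centred on the stand in both views: left half (217,120), right half (575,165). Next, the censer.

```bash
python3 -m creep '[[1,[-0.1,0.1,4],0],[1,[-0.1,0.1,8],0],[1,[-0.1,0.1,11],0],[1,[-0.1,0.1,13.5],0],[1,[-0.1,0.1,14.7],0],[1,[-0.1,0.1,14.7],0],[1,[-0.1,0.1,14.7],0],[-1,[-0.1,0.1,14.7],0],[-1,[-0.1,0.1,14.7],0],[-1,[-0.1,0.1,14.7],0],[-1,[-0.1,0.1,14.7],0],[-1,[-0.1,0.1,14.7],0]]' 30; python3 -m creep '[[-1,[0,0,0],0],[-1,[0,0,0],0],[-1,[0,0,0],0],[-1,[0,0,0],0]]'
```

```text
clock: 18.4
eef_pos: [663.1, -155.5, 19.0]
eef_rot: [3.14, 0.0, 1.634]
wrist_force: [2.8, -0.3, 1.0]
finger_gap: 60.9
finger_force: 30.0
clock: 18.8
eef_pos: [663.0, -155.5, 19.0]
eef_rot: [3.14, 0.0, 1.634]
wrist_force: [4.2, 1.4, 5.1]
finger_gap: 61.1
finger_force: 30.0
```

Gap 61 mm means the pads are on the rim (62) and not the side (58), so I regrip lower.

```bash
python3 -m creep '[[0.6,[0,0,0],0],[0.6,[0,0,0],0],[0.6,[0,0,0],0],[0.6,[0,0,0.35],0],[0.6,[0,0,0.35],0],[0.6,[0,0,0.35],0],[-1,[0,0,0.35],0],[-1,[0,0,0.35],0],[-1,[0,0,0.35],0],[-1,[0,0,0.35],0],[-1,[0,0,0.35],0],[-1,[0,0,0.35],0]]' 30;python3 -m creep '[[-1,[0,0,0],0],[-1,[0,0,0],0]]'
```

```text
clock: 20.0
eef_pos: [662.6, -155.4, 14.9]
eef_rot: [3.141, 0.0, 1.634]
wrist_force: [1.6, 0.7, -1.4]
finger_gap: 60.7
finger_force: 30.0
clock: 20.2
eef_pos: [662.6, -155.4, 14.9]
eef_rot: [3.142, 0.0, 1.634]
wrist_force: [1.4, 0.6, -1.4]
finger_gap: 60.7
finger_force: 30.0
```

```bash
python3 -m creep '[[-1,[0,0,-2],0],[-1,[0,0,-6],0],[-1,[0,0,-10.5],0],[-1,[0,0,-15],0],[-1,[0,0,-19],0],[-1,[3,-0.5,-20],0],[-1,[7,-1.2,-20],0],[-1,[11,-1.9,-20],0],[-1,[15,-2.6,-20],0],[-1,[19,-3.3,-20],0],[-1,[23,-4,-20],0],[-1,[27,-4.7,-20],0]]'; python3 -m creep '[[-1,[4,-0.7,0],0],[-1,[8,-1.4,0],0],[-1,[12,-2.1,0],0],[-1,[15,-2.6,0],0],[-1,[17.5,-3.1,0],0],[-1,[19.4,-3.3,0],0],[-1,[19.4,-3.3,0],0],[-1,[19.4,-3.3,0],0],[-1,[19.4,-3.3,0],0],[-1,[19.4,-3.3,0],0]]'; python3 - <<'E'
from h import *
import pickle
plan([553,303,67],1.636)
p,im=snap("wrist","w7"); pickle.dump(p,open("w7.pkl","wb"))
cv2.imwrite("pics/w7b.png",cv2.resize(im,(800,600),interpolation=cv2.INTER_CUBIC))
s=manip.read_state()["eef_pos"]
for z in (68,46,12): print(z,np.array(proj(p,(s[0],s[1],s[2]-15+z)))/.7)
q=np.array([proj(p,(s[0]+31*np.cos(t),s[1]+31*np.sin(t),s[2]-15+47)) for t in np.linspace(0,6.28,60)])/.7
print(q.min(0),q.max(0))
E
```

```text
clock: 21.4
eef_pos: [597.7, 112.5, 214.4]
eef_rot: [-3.14, 0.0, 1.634]
wrist_force: [0.1, -0.2, -4.5]
finger_gap: 61.0
finger_force: 30.0
clock: 22.4
eef_pos: [553.9, 301.7, 214.9]
eef_rot: [-3.142, 0.0, 1.632]
wrist_force: [0.5, 0.4, -4.4]
finger_gap: 60.6
finger_force: 30.0
shift cm [ 0.13 -0.08 14.79] roll -0.04 clock 22.4 at [553.9 301.7 214.9] [-3.142  0.     1.632] gap 60.6
68 [398.87481529 474.73895222]
46 [399.04389685 428.70009599]
12 [399.22774573 378.64028136]
[289.31669417 326.61519238] [508.81581971 523.5559261 ]
```

View pics/w7b.png

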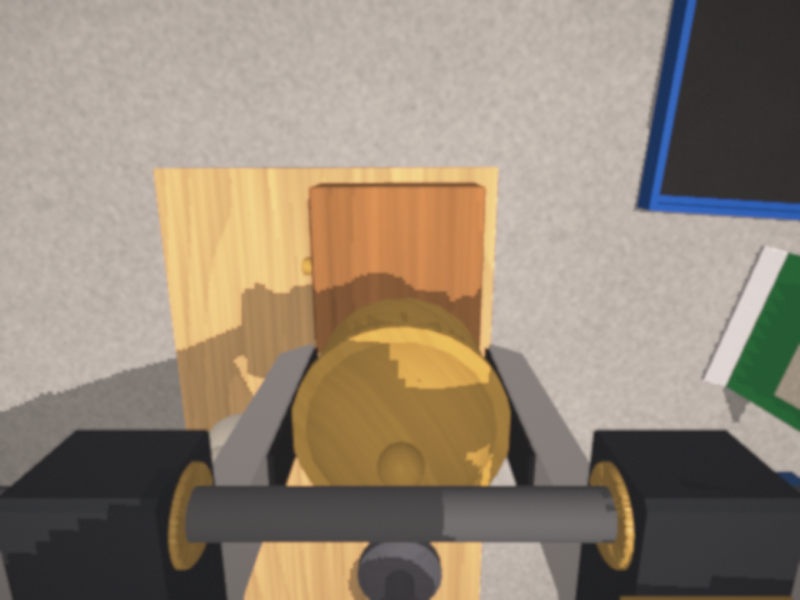

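The held censer is upright, with its rim top at row 327 as predicted and its ball at (401,462). The chest lies below it, with left corners at (311,185) and (484,185). I lower it.

```bash
python3 -m creep '[[-1,[0.1,-0.1,4],0],[-1,[0.1,-0.1,8],0],[-1,[0.1,-0.1,11],0],[-1,[0.1,-0.1,13],0],[-1,[0.1,-0.1,14.2],0],[-1,[0.1,-0.1,14.6],0],[-1,[0.1,-0.1,14.8],0],[-1,[0.1,-0.1,14.9],0],[-1,[0.1,-0.1,14.9],0],[-1,[0.1,-0.1,14.9],0]]'; python3 -m creep '[[0.4,[0,0,0],0],[0.4,[0,0,0],0],[0.7,[0,0,0],0],[1,[0,0,0],0],[1,[0,0,0],0],[1,[0,0,0],0],[1,[0,0,-2],0],[1,[0,0,-6],0],[1,[0,0,-11],0],[1,[0,0,-15],0],[1,[0,0,-16],0],[1,[0,0,-16],0]]'
python3 - <<'E'
from h import *
plan([514.3,-302.2,170],1.636)
p,im=snap("wrist","w8"); import pickle; pickle.dump(p,open("w8.pkl","wb"))
E
```

```text
clock: 23.45
eef_pos: [552.8, 303.7, 66.7]
eef_rot: [3.141, -0.0, 1.634]
wrist_force: [-0.7, -0.5, -4.1]
finger_gap: 60.8
finger_force: 30.0
clock: 24.65
eef_pos: [552.9, 303.7, 227.3]
eef_rot: [3.139, -0.001, 1.634]
wrist_force: [-0.7, -0.2, -0.7]
finger_gap: 94.0
finger_force: 0.0
shift cm [-60.24  -7.67   5.65] roll -0.03 clock 24.65 at [552.9 303.7 227.3] [ 3.139e+00 -1.000e-03  1.634e+00] gap 94.0
```

```bash
python3 -m creep '[[1,[-5,-0.6,0],0],[1,[-10,-1.3,0],0],[1,[-15,-1.9,0],0],[1,[-20,-2.5,0],0],[1,[-25,-3.2,0],0],[1,[-30,-3.8,0],0],[1,[-35,-4.5,0],0],[1,[-40,-5.1,0],0],[1,[-45,-5.7,0],0],[1,[-50,-6.4,0],0],[1,[-55,-7,0],0],[1,[-60.2,-7.7,0],0]]'; python3 -m creep '[[0.2,[0,0,0],0],[0.2,[0,0,2],0],[0.2,[0,0,5],0],[0.2,[0,0,5],0],[0.2,[0,0,5],0]]'
python3 - <<'E'
from h import *
plan([514.3,-302.2,57.5],1.636)
import pickle
w=pickle.load(open("w8.pkl","rb"));im=cv2.imread("pics/w8.png")
for n,X in [("ball",(553,303,118)),("rim",(553,303,98)),("foot",(553,303,51))]: print(n,np.array(proj(w,X))/.7)
q=np.array([proj(w,(553+31*np.cos(t),303+31*np.sin(t),98)) for t in np.linspace(0,6.28,60)])/.7; print(q.min(0),q.max(0))
cv2.imwrite("pics/w8b.png",cv2.resize(im,(800,600),interpolation=cv2.INTER_CUBIC))
E
```

```text
clock: 25.9
eef_pos: [512.9, -296.9, 223.5]
eef_rot: [-3.139, -0.002, 1.634]
wrist_force: [1.0, 0.5, -0.0]
finger_gap: 94.1
finger_force: 0.0
clock: 26.4
eef_pos: [513.8, -294.5, 175.3]
eef_rot: [-3.14, -0.001, 1.634]
wrist_force: [0.2, 0.2, 0.6]
finger_gap: 58.3
finger_force: 0.0
shift cm [-0.79  0.02 11.78] roll -0.02 clock 26.4 at [ 513.8 -294.5  175.3] [-3.140e+00 -1.000e-03  1.634e+00] gap 58.3
ball [399.17536214 298.24329268]
rim [399.14013674 288.92318432]
foot [399.07265697 271.06905432]
[345.63680795 235.79830758] [452.60313029 339.29746181]
```

View pics/w8b.png

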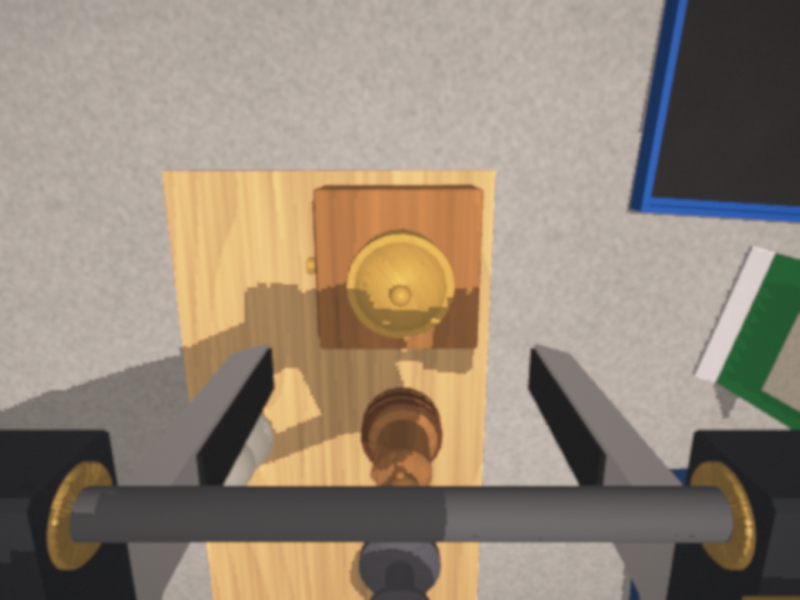

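The censer sits on the chest, with its rim centre at (400,285) as predicted. The chest top spans (314,187) to (478,348) with the knob at (310,265). Next, the bell.

```bash
python3 - <<'E'
from h import *
import pickle
w=pickle.load(open("w8.pkl","rb"));W=lambda x,y:((x+.5)*.7-.5,(y+.5)*.7-.5)
c=[onz(w,*W(*q),51)[:2] for q in [(314,187),(483,187),(478,348),(320,348)]]; print(np.round(c,1),np.mean(c,0),"rim",onz(w,*W(400,285),98),"knob",onz(w,*W(309,265),28.5))
E
python3 -m creep '[[0.2,[-0.8,0,3],0],[0.2,[-0.8,0,6],0],[0.2,[-0.8,0,9],0],[0.2,[-0.8,0,11],0],[0.2,[-0.8,0,11.8],0],[0.2,[-0.8,0,11.8],0],[0.2,[-0.8,0,11.8],0],[-1,[-0.8,0,11.8],0],[-1,[-0.8,0,11.8],0],[-1,[-0.8,0,11.8],0],[-1,[-0.8,0,11.8],0],[-1,[-0.8,0,11.8],0]]' 30; python3 -m creep '[[-1,[0,0,0],0],[-1,[0,0,0],0],[-1,[0,0,0],0],[-1,[0,0,0],0]]'
```

```text
[[495.2 354.5]
 [602.9 361.4]
 [610.9 252. ]
 [501.6 245.2]] [552.66125921 303.28903871] rim [553.21730195 305.49244521  98.        ] knob [489.31865286 298.47222303  28.5       ]
clock: 27.6
eef_pos: [514.5, -303.2, 58.1]
eef_rot: [3.142, 0.0, 1.634]
wrist_force: [-0.2, 0.0, 0.1]
finger_gap: 20.1
finger_force: 0.3
clock: 28.0
eef_pos: [514.5, -303.2, 58.0]
eef_rot: [3.142, 0.0, 1.634]
wrist_force: [-0.3, 0.1, 2.7]
finger_gap: 17.0
finger_force: 30.0
```

```bash
python3 -m creep '[[-1,[0,0,-2],0],[-1,[0,0,-6],0],[-1,[0,0,-11],0],[-1,[0,0,-15],0],[-1,[3,-0.2,-17],0],[-1,[7,-0.4,-17],0],[-1,[11,-0.6,-17],0],[-1,[15,-0.8,-17],0],[-1,[19.5,-1.1,-17],0],[-1,[24,-1.3,-17],0],[-1,[28.5,-1.6,-17],0],[-1,[33,-1.8,-17],0]]'; python3 -m creep '[[-1,[4.5,-0.2,0],0],[-1,[9,-0.5,0],0],[-1,[13.5,-0.7,0],0],[-1,[18,-1,0],0],[-1,[22,-1.2,0],0],[-1,[25,-1.4,0],0],[-1,[27.2,-1.5,0],0],[-1,[27.2,-1.5,0],0],[-1,[27.2,-1.5,0],0],[-1,[27.2,-1.5,0],0],[-1,[27.2,-1.5,0],0]]'; python3 - <<'E'
from h import *
plan([443,295.3,64.6],1.636)
snap("side","s9")
E
```

```text
clock: 29.2
eef_pos: [475.1, 26.8, 227.9]
eef_rot: [-3.141, -0.0, 1.634]
wrist_force: [0.4, -0.3, -2.5]
finger_gap: 17.4
finger_force: 30.0
clock: 30.3
eef_pos: [444.0, 294.8, 228.0]
eef_rot: [3.142, 0.0, 1.633]
wrist_force: [0.2, -1.0, -1.4]
finger_gap: 17.4
finger_force: 30.0
shift cm [ 0.06 -0.09 16.34] roll -0.04 clock 30.3 at [444.  294.8 228. ] [3.142 0.    1.633] gap 17.4
```

```bash
python3 -m creep '[[-1,[0,-0.1,4],0],[-1,[0,-0.1,8],0],[-1,[0,-0.1,12],0],[-1,[0,-0.1,14.5],0],[-1,[0,-0.1,15.7],0],[-1,[0,-0.1,16.1],0],[-1,[0,-0.1,16.3],0],[-1,[0,-0.1,16.4],0],[-1,[0,-0.1,16.4],0],[-1,[0,-0.1,16.4],0]]'; python3 -m creep '[[-0.4,[0,0,0],0],[-0.3,[0,0,0],0],[-0.1,[0,0,0],0],[-0.1,[0,0,0],0],[-0.1,[0,0,0],0],[-0.1,[0,0,-2],0],[-0.1,[0,0,-6],0],[-0.1,[0,0,-11],0],[-0.1,[0,0,-15],0],[-0.1,[0,-1,-16],0],[-0.1,[0,-1,-16],0],[-0.1,[0,-1,-16],0]]'
python3 - <<'E'
from h import *
import pickle
s=manip.read_state();print(s["eef_pos"],s["wrist_force"])
p,im=snap("wrist","wa");_,b=snap("scene","ca2");_,c=snap("side","sa")
for X in [(443,296,93),(443,296,48),(443,296,7)]: print(np.array(proj(p,X))-0)
cc=cv2.resize(c[110:260,150:350],(400,300),interpolation=cv2.INTER_CUBIC);bb=cv2.resize(b[150:330,225:453],(400,300),interpolation=cv2.INTER_CUBIC)
ww=cv2.resize(im[60:270,100:460],(514,300),interpolation=cv2.INTER_CUBIC)
out=np.zeros((600,800,3),np.uint8);out[:300,:400]=cc;out[:300,400:]=bb;out[300:,:514]=ww;cv2.imwrite("pics/fin.png",out)
pickle.dump(p,open("wa.pkl","wb"))
E
```

```text
clock: 31.35
eef_pos: [443.0, 295.7, 64.7]
eef_rot: [3.141, -0.001, 1.634]
wrist_force: [-0.2, -1.0, -1.3]
finger_gap: 17.3
finger_force: 30.0
clock: 32.55
eef_pos: [432.3, 294.7, 222.5]
eef_rot: [-3.14, 0.001, 1.634]
wrist_force: [-0.4, 1.5, 0.2]
finger_gap: 42.3
finger_force: 0.0
[432.2789996  294.69113766 222.54952024] [-0.44539739  1.51063059  0.24259281]
[292.97709158 200.28362217]
[291.43181483 188.40294453]
[290.32552293 179.89735002]
```

View pics/fin.png

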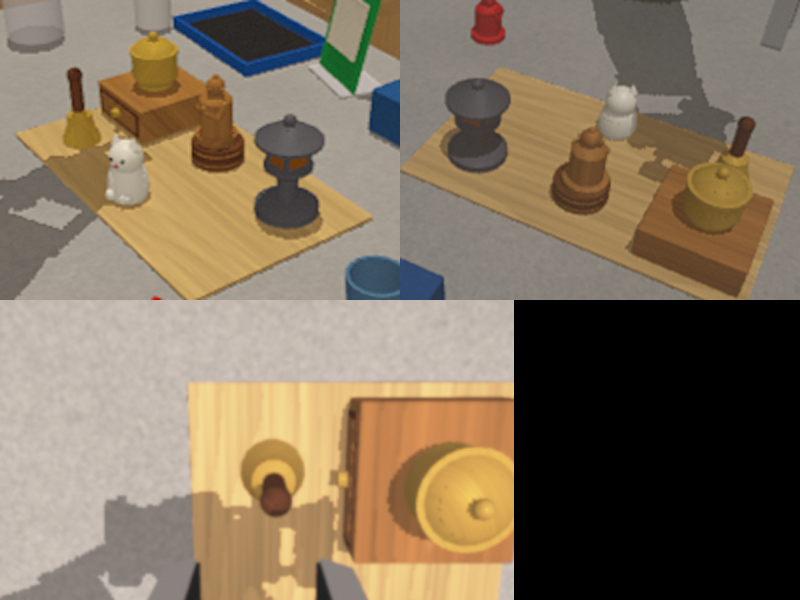

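All four things stand upright in their places: bell mouth at (272,470) in the lower inset, within 1 px of prediction, and the cat unmoved. The arm is clear, so I hand in.

```bash
python3 -c "
from cell import manip
print(manip.sign_off())"
```

```text
the job is handed in; nothing more can be done
None
```

The display is set out and handed in at about 33 s on the robot's clock. In the last pictures the stand, figure, censer and bell stood upright in their places, the cat hadn't moved, and I never touched the teacup or tape; sign-off returned no verdict.

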